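Wind down the board clamp and lock it with its pin

ROBOT

A 6-joint arm with a two-finger parallel gripper is mounted at the origin on the work surface. World frame = base frame: x ahead of the robot, y to its left, z up, the work surface at z = 0. Lengths are in m, angles in rad, forces in N, time in s.
With the tool pointing down it reaches from about 0.325 to 1 m from the base axis. Payload 5.1 kg.
Tool frame: the origin (TCP) lies between the finger pads; the fingertips stand 11 mm ahead of it and the grasp point (between the pads) lies 8 mm behind it; z points along the fingers, y is the line along which they close (so a half turn about z gives the same grasp; the last joint's range is limited). The gripper opens to 85 mm and grips with 20 to 120 N. Pads are 22 mm wide; open, the fingers measure 114 mm over their backs; the gripper's body (76 mm by 85 mm) begins 54 mm behind the grasp point. The pads swing forward as they close: fully open they stand 13 mm farther back than shut.
Start: joints at [1.168, 0.124, 1.65, -0, 1.367, -0.083], TCP at [0.204, 0.617, 0.242] pointing down, gripper open.
Joint ranges: [-2.61, 2.61], [-1.02, 2.33], [0.03, 2.71], [-1.35, 4.49], [0.32, 2.68], [-2.91, 2.91]. Speed limits (rad/s): [2.57, 2.57, 3.14, 3.14, 3.14, 3.14].

INTERFACE

Orientations are given as a unit quaternion [x, y, z, w].
In Python, from cell import r gives the robot as it stands. The module is installed in compiled form; this text tells all that it offers.
- The arm moves only by the tool drive_tool, never from a script. Its argument "deltas" is a list that holds one entry, the list of rows, each a list of 7 numbers: the shift along the world's x, y, z in units of 40 mm (1.0 is 40 mm), then the turn, a rotation vector about the world's x, y, z in units of 8 degrees (1.0 is 8 degrees), then the closure, from -1 (fully open) to 1 (shut), so that 0 is half open. A call has exactly 8 rows; each row shifts and turns the commanded pose from where the row before left it; what a row does not reach is not made up. A row lasts 1/10 s, in which the tool goes at most 50 mm and 8.59 degrees, less where a joint would pass 70% of its speed; a pose out of reach is approached as far as the arm can. A call is refused whole if a number of a shift passes 1 or a number of a turn 1, either way. A call with a gripper value outside its range is refused whole. The fingers move at their own pace and stop on an object; the grip force is fixed at half the most. Time passes only in rows, so rows that do not move let the fingers close, or fill a call up. It gives the time, the measured TCP pose, the force, the opening and the grip force at its end, in the units of the state.
- r.get_obs(): the state, without advancing time (a new reading comes with each control period).
- r.camera(name): name is "side" or "top"; returns the picture (384x512x3 uint8, red, green, blue); there is no depth.
- r.calibration(name): a dict with "intrinsics" (3x3 intrinsics, pixels), "pose" (4x4, takes a point from camera to world coordinates). Camera axes: x right, y down, z forward; pixel columns grow to the right and rows downward; lengths in m; the calibration is good to about 2 mm. A picture is of the moment at which its call begins. calibration takes no time and is no camera call.
- r.close_job(): hands the job in; it is judged then, once.
The state is a dict: "t": time; "joint_pos": joint angles; "dq": joint speeds; "joint_torque": joint torques, N m; "ee_pos": TCP position; "orientation": TCP orientation; "wrist_force": force on the tool from outside, world axes, zero at the start; "ft_torque": the same for the moment, N m; "opening": finger opening in m; "finger_force": force on a finger pad.
Only numpy, scipy, OpenCV 4.12 (cv2) and the standard library are available. Lean on these libraries where they do the work, as an engineer would, in place of code of your own. Each camera call takes 0.05 s, during which the arm holds its last target. There are 200 camera calls.

TASK

Wind the crank nut of the tilted board clamp down, whole turns, until the cross hole in its hub comes level and in line with the holes in the two upright ears, and leave it lined up for a moment. Then push the long lock pin through ear, hub and ear until its flange is up against the ear, and let go. Leave the screwdriver, the spare board and the solder spool where they are.

Things in the scene. Friction and masses are not known exactly. Their poses are not given: they have to be found in the camera images.
- frame: Fixed board clamp, mid-bench. Its aluminium plate, 170 x 120 mm, slopes 30 degrees, low edge to the robot's right, on a steel stand of 170 x 130 mm. Origin: centre of the plate's upper face, 70 mm above the bench. Axes: z square to the plate, along the threaded spindle (up, leaning 30 degrees to the right); x up the slope; y level, along the ears' holes, roughly towards the robot. A slim green board lies on the plate
- lock_hole (a point): Point half-way between the clamp's two ears on the line of their holes: x 0, y 0, z 50 mm in frame, axes as there. The ears are aluminium plates standing on the clamp's plate, 36 mm wide (x), filling y -39 to -29 and 29 to 39 mm, up to z 64 mm; each has a 14 mm hole along y at z 50 mm. The pin may go in from either side
- lamp (a point): Centre of the white lamp head fixed over the crank by a 14 mm stem behind it: 54 x 60 x 55 mm along the clamp's x, y, z, at x 140, y 0, z 222 mm in frame. A tool held upright over the crank strikes it; one held along the spindle passes in front of it
- nut (a joint): Angle of the crank nut about the spindle, rad. 0: cross hole level and in line with the ears' holes. Positive: unscrewed, anticlockwise seen from the crank's end; each turn lifts nut, crank and the bar under it by 12 mm. Starts 1 to 2 turns unscrewed; can be overwound to -0.7. Friction 0.08 N m, stays where left. Half a turn off, the hole is 6 mm off in height
- nut_hole (a point): Centre of the nut's steel hub, a 36 mm cube between the ears with a 14 mm cross hole right through along this point's y axis, spindle along z. Turns and lifts with the nut; coincides with lock_hole at nut angle 0
- crank_handle (a point): Centre of the crank handle: black sleeve, 17 mm across, 50 mm long, parallel to the spindle, 38 mm from its axis, 54 mm above the hub's centre along it. It spins freely on its stud: hold it firmly and carry it round in circles without turning the tool. The flat crank arm lies 28 to 36 mm below this point. At nut angle 0 the handle is on the -x side of the spindle (down the slope)
- pin_grip (a point): Centre of the grip block (60 x 20 x 26 mm along x, y, z) of the loose steel lock pin, 0.2 kg, lying flat on the bench left or right of the clamp, nose roughly away from the robot. x points to the nose. On this axis: from 30 mm a round flange, 24 mm across, 6 mm thick; from 36 mm the round shaft, 10 mm across, 86 mm long, its last 12 mm tapered
- pin_seat (a point): Point on the axis of the lock pin's shaft, 39 mm ahead of the flange (75 mm ahead of pin_grip); with the flange against an ear's outer face it lies at lock_hole. x points to the nose
- screwdriver: Loose screwdriver, 190 mm, black handle, lying on the other side of the clamp from the pin; to be left alone
- spare_board: Loose green circuit board, 170 x 70 mm with white round parts, lying on the bench to the right rear; to be left alone
- solder_spool: Loose grey spool, 60 mm across, 46 mm high, standing on the bench to the left rear; to be left alone
Not all that is in view belongs to the job. Of the things like the part that bears pin_grip, leave any that is red; of the rest the larger one is meant.

How it is judged:
On the way:
1. the nut has been wound down and stands with its cross hole in line with the ears, the pin not yet in (value of joint nut between -0.15 and 0.15 rad and distance between pin_seat and lock_hole above 0.06 m), for 0.3 s.
At the end, for the whole second after the job is handed in: The nut is within 0.2 rad of lined up; the pin is through both ears and the hub, its flange within about 8 mm of the ear, its axis within 0.12 rad of the line of the ears' holes; the pin is at rest and released (value of joint nut between -0.2 and 0.2 rad and distance between pin_seat and lock_hole below 0.008 m and angle between the x axis of pin_seat and the y axis of frame, either way round below 0.12 rad and linear speed of pin below 0.02 m/s); the robot touches nothing.
It fails at once if the screwdriver is moved by more than 50 mm (distance of screwdriver from where it was at the start of the episode above 0.05 m).
It fails at once if the spare board is moved by more than 50 mm (distance of spare_board from where it was at the start of the episode above 0.05 m).
It fails at once if the solder spool is moved by more than 50 mm (distance of solder_spool from where it was at the start of the episode above 0.05 m).
It also fails if it takes over 72 s, if anything falls off the work surface, if the arm or the gripper's body presses on something with over 40 N, if the wrist force passes 120 N, or if a joint passes its speed limit or range.

## Working session

There is one attempt and no reset: what is moved stays moved. The work goes in short steps, Python scripts to look and compute and a tool call to move; the robot and the scene stay as the last step left them, time stands still between calls to the robot, and variables do not carry over. Pictures are saved under pics/ and viewed, at most 13 in all, crops included, and the job is handed in when it is done.

Besides the shell and the picture viewer there is one more tool, called after "Emit:" by a JSON object that holds its "op" and its "data". drive_tool: Moves the arm, as the interface text tells. Its arguments: {"type":"object","properties":{"deltas":{"type":"array"}},"required":["deltas"]}

```bash
mkdir -p pics
python3 - <<'E'
from cell import r
import cv2,numpy as np
np.set_printoptions(precision=4,suppress=True)
for n in("side","top"):
    cv2.imwrite(f"pics/{n}0.png",cv2.resize(r.camera(n)[:,:,::-1],(800,600),interpolation=cv2.INTER_CUBIC))
    cv2.imwrite(f"pics/{n}0raw.png",r.camera(n)[:,:,::-1])
    c=r.calibration(n);print(n,c["intrinsics"],c["pose"])
o=r.get_obs();print(o)
E
```

```text
side [[366.2857   0.     256.9449]
 [  0.     366.2857 193.2423]
 [  0.       0.       1.    ]] [[ 0.6569  0.4306 -0.6189  1.2031]
 [ 0.7537 -0.3964  0.5242 -0.5534]
 [-0.0196 -0.8108 -0.585   0.781 ]
 [ 0.      0.      0.      1.    ]]
top [[346.51     0.     256.117 ]
 [  0.     346.51   191.7844]
 [  0.       0.       1.    ]] [[-0.0201 -0.993   0.1163  0.4617]
 [-0.9998  0.0202 -0.0006 -0.0484]
 [-0.0017 -0.1163 -0.9932  1.0193]
 [ 0.      0.      0.      1.    ]]
{'t': 0.2, 'joint_pos': array([ 1.1684,  0.1243,  1.6512,  0.    ,  1.3675, -0.0826]), 'dq': array([ 0.0008, -0.0007, -0.0046,  0.0012, -0.0021,  0.0009]), 'joint_torque': array([  0.0004, -42.3612, -36.5494,  -0.0001,   0.0048,   0.    ]), 'ee_pos': array([0.2042, 0.6167, 0.2415]), 'orientation': array([ 0.1592,  0.9872, -0.0007, -0.0002]), 'wrist_force': array([ 0.7908, -0.3812,  0.0928]), 'ft_torque': array([-0.0124, -0.0212, -0.0419]), 'finger_force': 0.0, 'opening': 0.08535355633575038}
```

View pics/side0.png

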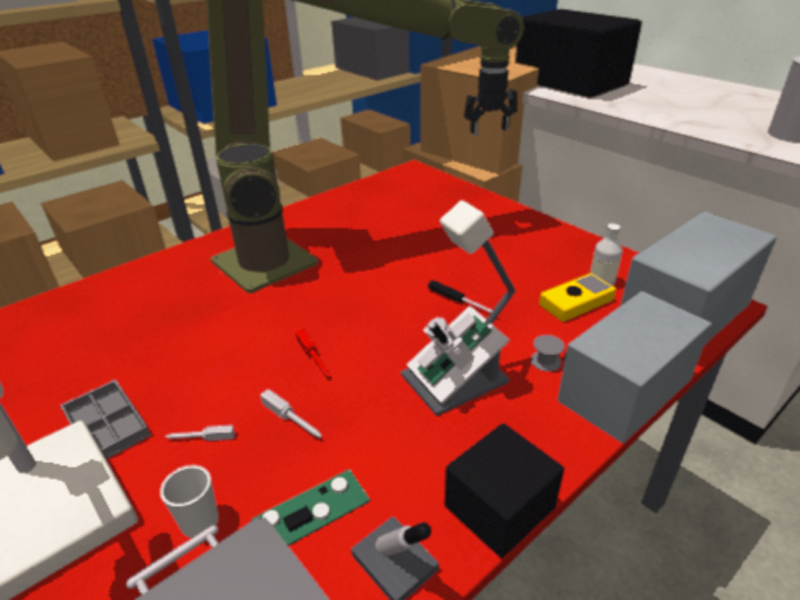

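View pics/top0.png

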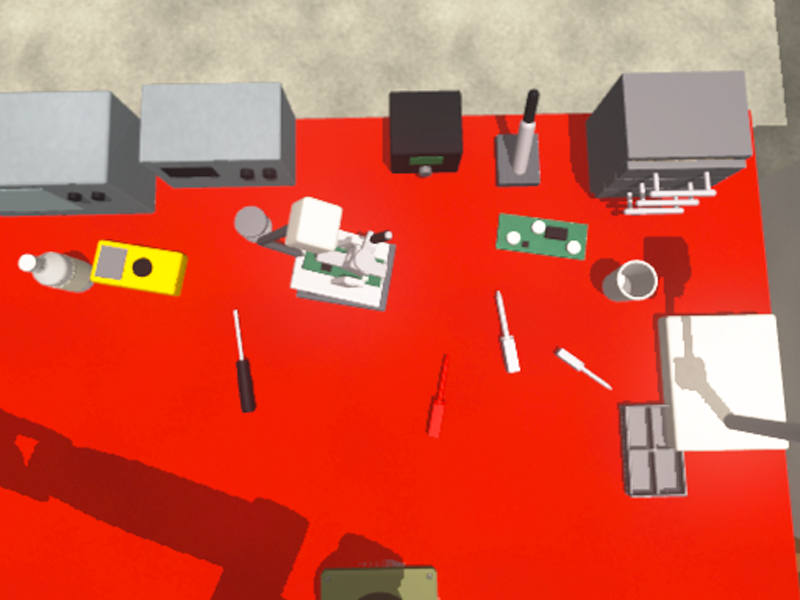

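Side view shows the clamp at ~(455,355), with the plain pin at ~(290,415). In the top view the clamp is at ~(345,265) and the larger plain pin at (505,330), nose up; the red one and the small one are decoys. I'll zoom in on the clamp.

```bash
cat > h.py <<'E'
from cell import r
import cv2,numpy as np
from scipy.spatial.transform import Rotation as R
np.set_printoptions(precision=4,suppress=True)
def proj(n,P):
    c=r.calibration(n);T=c["pose"];p=(np.atleast_2d(P)-T[:3,3])@T[:3,:3];q=p@c["intrinsics"].T
    return q[:,:2]/q[:,2:]
def ray(n,uv):
    c=r.calibration(n);T=c["pose"];d=T[:3,:3]@np.linalg.solve(c["intrinsics"],[*uv,1]);return T[:3,3],d/np.linalg.norm(d)
def plane(n,uv,z):
    o,d=ray(n,uv);return o+d*(z-o[2])/d[2]
def tri(a,b):
    (o1,d1),(o2,d2)=ray("top",a),ray("side",b)
    s=np.linalg.lstsq(np.c_[d1,-d2],o2-o1,rcond=None)[0];p,q=o1+s[0]*d1,o2+s[1]*d2
    return (p+q)/2,np.linalg.norm(p-q)
def frame(x,y,psi):
    # psi = yaw of frame x (horizontal part) from world +y
    Rz=R.from_euler('z',psi).as_matrix();c,s=np.cos(np.pi/6),.5
    return Rz@np.array([[0,-1,0],[c,0,-s],[s,0,c]]),np.array([x,y,.07])
E
python3 - <<'E'
from h import *
a=cv2.imread("pics/top0raw.png")[120:205,140:260]; b=cv2.imread("pics/side0raw.png")[120:270,250:340]
k=cv2.INTER_CUBIC
A=cv2.resize(a,None,fx=5,fy=5,interpolation=k)
cv2.imwrite("pics/tc.png",A);cv2.imwrite("pics/sc.png",cv2.resize(b,None,fx=4,fy=4,interpolation=k))
# pins on bench: white-ish region
for n,box in(("top",(180,245,310,340)),("side",(240,290,155,215))):
    im=cv2.imread(f"pics/{n}0raw.png").astype(int);y0,y1,x0,x1=box
    m=(np.minimum(im[:,:,0],im[:,:,1])>60);mm=np.zeros_like(m);mm[y0:y1,x0:x1]=m[y0:y1,x0:x1]
    ys,xs=np.nonzero(mm);P=np.array([plane(n,(u,v),.013)[:2] for u,v in zip(xs,ys)])
    w,V=np.linalg.eigh(np.cov(P.T));d=V[:,1]*np.sign(V[0,1]);t=(P-P.mean(0))@d
    print(n,len(xs),P.mean(0),d,np.degrees(np.arctan2(d[1],d[0])),t.min(),t.max(),P.mean(0)+d*t.min(),P.mean(0)+d*t.max())
E
```

```text
top 346 [ 0.5033 -0.2449] [0.9881 0.1538] 8.849523399939406 -0.06332991044313457 0.09079660573134721 [ 0.4407 -0.2547] [ 0.593 -0.231]
side 350 [ 0.5001 -0.2438] [0.9924 0.1229] 7.057795974804403 -0.0715002797188436 0.09581554001775157 [ 0.4291 -0.2526] [ 0.5952 -0.232 ]
```

View pics/tc.png

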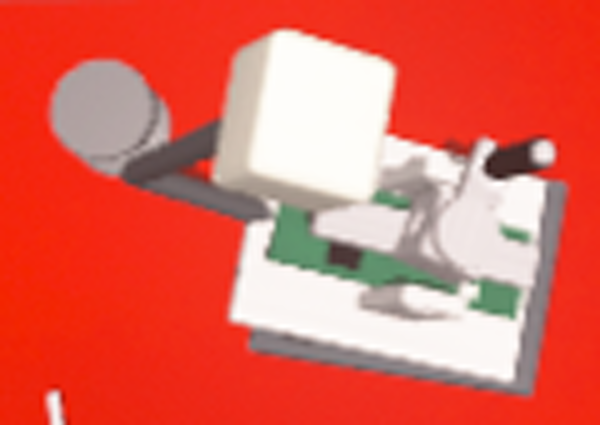

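View pics/sc.png

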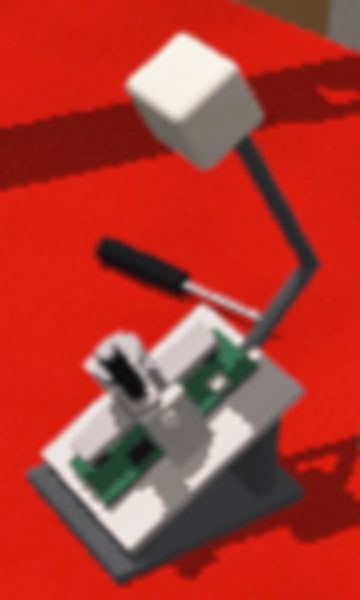

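```bash
cat >> h.py <<'E'
def hand(F,th,dz=0):
    M,o=F;a=np.pi+th  # nut angle 0 -> -x
    return o+M@np.array([.038*np.cos(a),.038*np.sin(a),.104+.012*th/2/np.pi+dz])
E
python3 - <<'E'
from h import *
from scipy.optimize import least_squares
T=lambda u,v:np.array([u/5+139.6,v/5+119.6]);S=lambda u,v:np.array([u/4+249.6,v/4+119.6])
pts=[("top",T(229,322),(.085,.06,0)),("top",T(518,383),(-.085,.06,0)),("side",S(42,455),(-.085,.06,0)),("side",S(133,550),(-.085,-.06,0)),("side",S(303,388),(.085,-.06,0)),("side",S(205,305),(.085,.06,0)),
("side",S(127,83),(.113,.03,.2495)),("side",S(183,33),(.167,.03,.2495)),("side",S(235,68),(.167,-.03,.2495)),("side",S(178,122),(.113,-.03,.2495))]
def res(p):
    M,o=frame(*p);return np.concatenate([proj(n,o+M@np.array(q))[0]-uv for n,uv,q in pts])
s=least_squares(res,[.6,0.05,0]);print(s.x,s.fun.reshape(-1,2))
F=frame(*s.x);print(F[0])
H0=T(490,163);H1=T(543,152)
for th in np.arange(6.2,12.7,.2):
    a=proj("top",hand(F,th,-.025))[0];b=proj("top",hand(F,th,.025))[0];c=proj("side",hand(F,th,0.025))[0]
    print(th.round(2),(a-139.6*np.array([1,0])-[0,119.6])*5,(b-[139.6,119.6])*5,(c-[249.6,119.6])*4,hand(F,th))
E
```

```text
[ 0.641   0.0537 -0.1737] [[ 0.3555 -0.8315]
 [-1.0994 -1.1335]
 [-0.1698 -0.1807]
 [-0.7276  0.2372]
 [ 0.0885 -0.3608]
 [-0.6192 -0.4955]
 [-1.4554  0.4622]
 [-0.0807 -1.2009]
 [ 1.4241 -0.9692]
 [-0.3714  0.3957]]
[[ 0.1496 -0.985  -0.0864]
 [ 0.853   0.1728 -0.4925]
 [ 0.5     0.      0.866 ]]
6.2 [530.2015 250.4509] [577.2328 242.3494] [ 44.7519 356.2188] [ 0.6222 -0.0351  0.1514]
6.4 [532.6073 236.1552] [579.7342 227.3347] [ 50.6084 361.7382] [ 0.6296 -0.0365  0.1518]
6.6 [532.4453 221.5456] [579.5786 211.9827] [ 58.0494 365.6315] [ 0.6372 -0.0366  0.1529]
6.8 [529.7329 207.166 ] [576.7842 196.863 ] [ 66.7844 367.6999] [ 0.6444 -0.0354  0.1548]
7.0 [524.5772 193.5541] [571.4616 182.5389] [ 76.4586 367.8175] [ 0.6511 -0.0329  0.1573]
7.2 [517.1722 181.2243] [563.8107 169.5503] [ 86.6659 365.9412] [ 0.657  -0.0292  0.1604]
7.4 [507.795  170.6517] [554.1169 158.3966] [ 96.9668 362.1172] [ 0.6619 -0.0246  0.164 ]
7.6 [496.7987 162.2551] [542.7446 149.5193] [106.9097 356.4817] [ 0.6655 -0.0192  0.1679]
7.8 [484.604  156.3812] [530.1279 143.2853] [116.0542 349.2566] [ 0.6678 -0.0132 
[... 1443 characters left out ...]
22.2287 295.7383] [ 44.7702 292.9014] [ 0.5923 -0.0082  0.1747]
11.4 [490.185  299.9507] [536.4434 294.2002] [ 38.5113 301.4505] [ 0.5935 -0.015   0.1714]
11.6 [503.1721 295.5631] [549.9233 289.6075] [ 33.9277 310.468 ] [ 0.596  -0.0215  0.1685]
11.8 [514.9727 288.473 ] [562.1667 282.1724] [ 31.1972 319.6088] [ 0.6    -0.0274  0.1659]
12.0 [525.1574 278.9791] [572.7306 272.2089] [ 30.4359 328.5161] [ 0.6051 -0.0326  0.1639]
12.2 [533.3651 267.4624] [581.243  260.1172] [ 31.6911 336.8325] [ 0.6113 -0.0369  0.1625]
12.4 [539.3126 254.3708] [587.4129 246.3668] [ 34.9357 344.2121] [ 0.6181 -0.0401  0.1618]
12.6 [542.8012 240.2019] [591.0361 231.4792] [ 40.0645 350.3348] [ 0.6255 -0.042   0.1619]
```

θ≈7.6 rad (about 1.21 turns unscrewed). Next I'll plan the transit to a standoff above the handle, with the tool along the spindle and tool y along frame x.

```bash
cat >> h.py <<'E'
F=frame(.641,.0537,-.1737); M,O=F
Q=R.from_matrix(np.c_[M[:,0]*0+M[:,1],M[:,0],-M[:,2]])   # tool x=frame y, y=frame x, z=-spindle
def togo(p,q=Q,n=1):
    o=r.get_obs();d=(np.asarray(p)-o["ee_pos"])/.04/n
    w=np.degrees((q*R.from_quat(o["orientation"]).inv()).as_rotvec())/8/n
    print("togo/row",d.round(2),w.round(2),"total mm",(d*40*n).round(1))
def st():
    o=r.get_obs();print(o["t"],o["ee_pos"],"q",o["joint_pos"],"F",o["wrist_force"],"T",o["ft_torque"],o["opening"],o["finger_force"])
E
python3 - <<'E'
from h import *
h=hand(F,7.6);print(h,O+M@[.14,0,.222],M[:,2])
# TCP is 8mm ahead of grasp pt; grasp at handle+5mm
for s in (.10,-.003): print(s,h+M[:,2]*s)
togo([.48,-.02,.42],n=16); togo(h+M[:,2]*.1,n=24)
E
```

```text
[ 0.6656 -0.0192  0.1679] [0.6428 0.0638 0.3323] [-0.0864 -0.4925  0.866 ]
0.1 [ 0.6569 -0.0684  0.2545]
-0.003 [ 0.6658 -0.0177  0.1653]
togo/row [ 0.43 -0.99  0.28] [ 0.23 -0.06  0.06] total mm [ 275.8 -636.7  178.5]
togo/row [ 0.47 -0.71  0.01] [ 0.15 -0.04  0.04] total mm [ 452.7 -685.1   13. ]
```

Emit:
{"op": "drive_tool", "data": {"deltas": [[[0.4,-0.95,0.3,0.24,-0.06,0.06,-1],[0.4,-0.95,0.3,0.24,-0.06,0.06,-1],[0.4,-0.95,0.3,0.24,-0.06,0.06,-1],[0.4,-0.95,0.3,0.24,-0.06,0.06,-1],[0.4,-0.95,0.3,0.24,-0.06,0.06,-1],[0.4,-0.95,0.3,0.24,-0.06,0.06,-1],[0.4,-0.95,0.3,0.24,-0.06,0.06,-1],[0.4,-0.95,0.3,0.24,-0.06,0.06,-1]]]}}

```text
t: 1.0
ee_pos: [0.3323, 0.3116, 0.3388]
orientation: [0.124, 0.983, 0.138, 0.012]
wrist_force: [0.3, 0.1, 0.0]
opening: 0.0853
finger_force: 0.0
```

Emit:
{"op": "drive_tool", "data": {"deltas": [[[0.45,-0.98,0.25,0.22,-0.06,0.06,-1],[0.45,-0.98,0.25,0.22,-0.06,0.06,-1],[0.45,-0.98,0.25,0.22,-0.06,0.06,-1],[0.45,-0.98,0.25,0.22,-0.06,0.06,-1],[0.45,-0.98,0.25,0.22,-0.06,0.06,-1],[0.45,-0.98,0.25,0.22,-0.06,0.06,-1],[0.45,-0.98,0.25,0.22,-0.06,0.06,-1],[0.45,-0.98,0.25,0.22,-0.06,0.06,-1]]]}}

```text
t: 1.8
ee_pos: [0.4766, -0.0026, 0.4188]
orientation: [0.088, 0.961, 0.262, 0.025]
wrist_force: [1.2, 0.2, 0.7]
opening: 0.0852
finger_force: 0.0
```

Run:
```python
from h import *
st();togo(hand(F,7.6,.1),n=8);togo(hand(F,7.6,.06),n=8)
```

```text
1.8 [ 0.4766 -0.0026  0.4188] q [-0.4031 -0.3294  1.8385  0.5257  1.7332 -1.7315] F [1.1726 0.2278 0.6864] T [-0.2216  0.0221  0.0146] 0.08523241809224975 0.0
togo/row [ 0.56 -0.21 -0.51] [-0.01  0.    0.01] total mm [ 180.3  -65.8 -164.3]
togo/row [ 0.57 -0.14 -0.62] [-0.01  0.    0.01] total mm [ 183.7  -46.1 -199. ]
```

Emit:
{"op": "drive_tool", "data": {"deltas": [[[0.5,-0.4,-0.4,0,0,0,-1],[0.5,-0.4,-0.4,0,0,0,-1],[0.5,-0.4,-0.4,0,0,0,-1],[0.6,-0.2,-0.6,0,0,0,-1],[0.6,-0.2,-0.6,0,0,0,-1],[0.6,0,-0.6,0,0,0,-1],[0.6,0,-0.6,0,0,0,-1],[0.6,0,-0.5,0,0,0,-1]]]}}

```text
t: 2.6
ee_pos: [0.6568, -0.0646, 0.2522]
orientation: [0.088, 0.961, 0.261, 0.024]
wrist_force: [-0.3, -1.2, 0.5]
opening: 0.0853
finger_force: 0.0
```

Run:
```python
from h import *
n="top"
a=r.camera("top")[110:220,130:270,::-1];b=r.camera("side")[100:270,230:350,::-1]
A=cv2.resize(a,None,fx=3.5,fy=3.5,interpolation=2);B=cv2.resize(b,None,fx=3,fy=3,interpolation=2)
C=np.zeros((max(A.shape[0],B.shape[0]),A.shape[1]+B.shape[1]-60,3),np.uint8)
C=np.zeros((510,850,3),np.uint8);C[:A.shape[0],:490]=A;C[:510,490:850]=B
cv2.imwrite("pics/st1.png",cv2.resize(C,(800,480)))
st();togo(hand(F,7.6,.1))
```

```text
2.7 [ 0.6562 -0.064   0.249 ] q [-0.3811  0.1711  1.6484  0.522   1.4607 -1.8642] F [-0.1206 -0.4377 -0.0806] T [-0.2794  0.0544 -0.005 ] 0.08531994241955583 0.0
togo/row [ 0.02 -0.11  0.14] [-0.06 -0.03  0.06] total mm [ 0.7 -4.5  5.5]
```

View pics/st1.png

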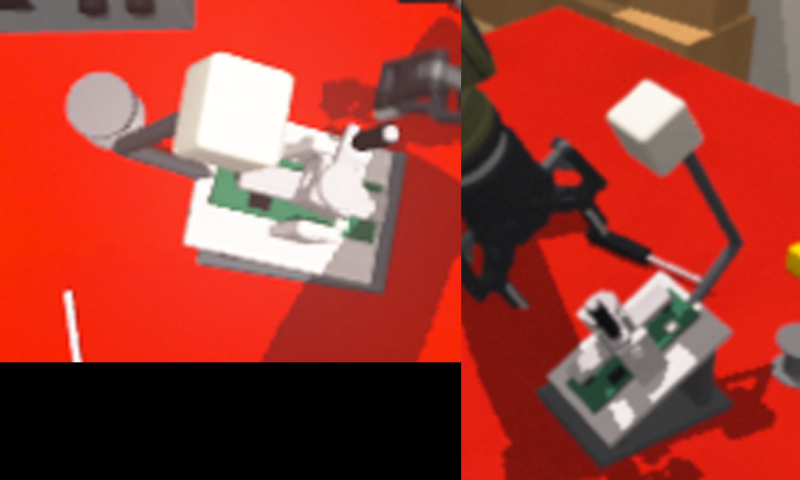

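The picture shows the gripper at standoff, with the handle tip at ~(390,133). I'll compare the handle measurement with the projections.

Run:
```python
from h import *
o=r.get_obs();sc=lambda uv:((uv-[130,110])*3.5*800/850)
ss=lambda uv:((uv-[230,100])*3+[490,0])*[800/850,480/510]
print("tcp in picture",sc(proj("top",o["ee_pos"])),ss(proj("side",o["ee_pos"])))
for th in(7.4,7.6,7.8):
  for dz in(-.025,.025):print(th,dz,sc(proj("top",hand(F,th,dz))),ss(proj("side",hand(F,th,dz))))
for n,(y0,y1,x0,x1) in (("top",(143,160,232,252)),("side",(195,222,268,292))):
    im=r.camera(n).astype(int);m=im.max(2)<70
    mm=np.zeros(m.shape,np.uint8);mm[y0:y1,x0:x1]=m[y0:y1,x0:x1]
    k,l,s,c=cv2.connectedComponentsWithStats(mm);i=1+s[1:,4].argmax();uv=c[i]
    ys,xs=np.nonzero(l==i);d=np.c_[xs,ys]-uv;w,V=np.linalg.eigh(np.cov(d.T));t=d@V[:,1]
    print(n,s[i],uv,"ends",uv+V[:,1]*t.min(),uv+V[:,1]*t.max(),"pred",[proj(n,hand(F,7.6,z))[0] for z in(-.025,0,.025)])
```

```text
tcp in picture [[434.2924 118.8803]] [[560.2197 265.3928]]
7.4 -0.025 [[366.1537 144.0223]] [[606.4998 337.6475]]
7.4 0.025 [[396.6705 135.948 ]] [[584.9928 310.9591]]
7.6 -0.025 [[358.9093 138.4901]] [[613.3025 333.8578]]
7.6 0.025 [[389.1783 130.0991]] [[592.0115 306.9813]]
7.8 -0.025 [[350.8752 134.6197]] [[619.5388 328.9582]]
7.8 0.025 [[380.8662 125.9915]] [[598.4667 301.8813]]
top [238 149   8   6  32] [241.6875 151.9688] ends [244.7288 151.0761] [238.0138 153.047 ] pred [array([238.9546, 152.0416]), array([243.4341, 150.7999]), array([248.1434, 149.4944])]
side [276 208  10  12  59] [280.8305 213.7966] ends [277.4529 209.1165] [284.3852 218.722 ] pred [array([283.878 , 218.2413]), array([280.1767, 213.569 ]), array([276.3374, 208.7226])]
```

Run:
```python
from h import *
st();togo(hand(F,7.6,-.003),n=8);togo(hand(F,7.6,-.003),n=1)
```

```text
2.8 [ 0.656  -0.0644  0.2533] q [-0.382   0.1654  1.6473  0.5224  1.4624 -1.8641] F [-0.8483  0.0587  0.1122] T [-0.2076  0.0549 -0.0329] 0.08520278257155894 0.0
togo/row [ 0.03  0.15 -0.28] [-0.01  0.    0.01] total mm [  9.8  46.7 -88. ]
togo/row [ 0.24  1.17 -2.2 ] [-0.05  0.    0.06] total mm [  9.8  46.7 -88. ]
```

Emit:
{"op": "drive_tool", "data": {"deltas": [[[0.04,0.14,-0.34,0,0,0,-0.6],[0.04,0.17,-0.34,0,0,0,-0.6],[0.04,0.2,-0.38,0,0,0,-0.4],[0.04,0.22,-0.38,0,0,0,-0.4],[0.04,0.22,-0.38,0,0,0,-0.4],[0.04,0.22,-0.38,0,0,0,-0.4],[0,0,0,0,0,0,-0.4],[0,0,0,0,0,0,-0.4]]]}}

```text
t: 3.6
ee_pos: [0.6658, -0.0173, 0.1657]
orientation: [0.087, 0.961, 0.261, 0.024]
wrist_force: [0.0, 0.1, 1.1]
opening: 0.0601
finger_force: 0.0
```

Emit:
{"op": "drive_tool", "data": {"deltas": [[[0,0,0,0,0,0,1],[0,0,0,0,0,0,1],[0,0,0,0,0,0,1],[0,0,0,0,0,0,1],[0,0,0,0,0,0,1],[0,0,0,0,0,0,1],[0,0,0,0,0,0,1],[0,0,0,0,0,0,1]]]}}

```text
t: 4.4
ee_pos: [0.6665, -0.0183, 0.1674]
orientation: [0.088, 0.961, 0.261, 0.025]
wrist_force: [-1.1, -3.4, 5.7]
opening: 0.0149
finger_force: 58.6
```

Run:
```python
from h import *
st();togo(hand(F,7.6,-.003))
def rows(th0,th1,n):
    t=np.linspace(th0,th1,n+1);P=np.array([hand(F,a) for a in t]);print(np.diff(P,axis=0).__truediv__(.04).round(2).tolist())
rows(7.6,6.0,8)
```

```text
4.4 [ 0.6665 -0.0183  0.1674] q [-0.3106  0.2308  1.7222  0.5473  1.3031 -1.8788] F [-1.0532 -3.374   5.7309] T [-0.2935  0.1431  0.0348] 0.014880339399739031 58.55313880427275
togo/row [-0.02  0.01 -0.05] [-0.04  0.03  0.06] total mm [-0.7  0.6 -2.1]
[[-0.09, -0.14, -0.1], [-0.12, -0.12, -0.09], [-0.15, -0.09, -0.08], [-0.17, -0.06, -0.06], [-0.18, -0.03, -0.05], [-0.19, 0.0, -0.03], [-0.19, 0.03, -0.01], [-0.18, 0.07, 0.01]]
```

Emit:
{"op": "drive_tool", "data": {"deltas": [[[-0.09,-0.14,-0.1,0,0,0,1],[-0.12,-0.12,-0.09,0,0,0,1],[-0.15,-0.09,-0.08,0,0,0,1],[-0.17,-0.06,-0.06,0,0,0,1],[-0.18,-0.03,-0.05,0,0,0,1],[-0.19,0,-0.03,0,0,0,1],[-0.19,0.03,-0.01,0,0,0,1],[-0.18,0.07,0.01,0,0,0,1]]]}}

```text
t: 5.2
ee_pos: [0.6152, -0.0326, 0.1502]
orientation: [0.088, 0.961, 0.26, 0.025]
wrist_force: [1.1, -5.0, 4.4]
opening: 0.0156
finger_force: 59.0
```

Run:
```python
from h import *
st();togo(hand(F,6.0,-.003));print("F in frame",M.T@r.get_obs()["wrist_force"], "tcp frame",M.T@(r.get_obs()["ee_pos"]-O))
def rows(th0,th1,n):
    t=np.linspace(th0,th1,n+1);P=np.array([hand(F,a) for a in t]);print(np.diff(P,axis=0).__truediv__(.04).round(2).tolist())
rows(6.0,4.4,8)
```

```text
5.2 [ 0.6152 -0.0326  0.1502] q [-0.3581  0.1534  1.8429  0.5443  1.2879 -1.9399] F [ 1.1134 -4.955   4.4244] T [-0.5612 -0.1617 -0.1813] 0.01558485319092791 58.98853391641751
togo/row [ 0.    0.04 -0.03] [-0.03  0.03  0.07] total mm [ 0.2  1.6 -1. ]
F in frame [-1.8478 -1.953   6.1756] tcp frame [-0.0374  0.0105  0.1142]
[[-0.16, 0.1, 0.03], [-0.14, 0.12, 0.04], [-0.11, 0.14, 0.06], [-0.08, 0.16, 0.07], [-0.04, 0.17, 0.08], [-0.01, 0.17, 0.08], [0.03, 0.17, 0.09], [0.07, 0.16, 0.08]]
```

Emit:
{"op": "drive_tool", "data": {"deltas": [[[-0.16,0.1,0.03,0,0,0,1],[-0.14,0.12,0.04,0,0,0,1],[-0.11,0.14,0.06,0,0,0,1],[-0.08,0.16,0.07,0,0,0,1],[-0.04,0.17,0.08,0,0,0,1],[-0.01,0.17,0.08,0,0,0,1],[0.03,0.17,0.09,0,0,0,1],[0.07,0.16,0.08,0,0,0,1]]]}}

```text
t: 6.0
ee_pos: [0.5978, 0.0153, 0.1718]
orientation: [0.088, 0.961, 0.26, 0.026]
wrist_force: [0.2, -7.5, 5.4]
opening: 0.0158
finger_force: 59.2
```

```bash
cat >> h.py <<'E'
def rows(th0,th1,n):
    t=np.linspace(th0,th1,n+1);P=np.array([hand(F,a) for a in t]);print(np.diff(P,axis=0).__truediv__(.04).round(2).tolist())
E
python3 - <<'E'
from h import *
st();togo(hand(F,4.4,-.003));print("F in frame",M.T@r.get_obs()["wrist_force"], "tcp frame",M.T@(r.get_obs()["ee_pos"]-O))
rows(4.4,2.8,8);rows(2.8,1.2,8)
E
```

```text
6.0 [0.5978 0.0153 0.1718] q [-0.2912  0.0705  1.8937  0.5503  1.2831 -1.8683] F [ 0.2335 -7.4961  5.4144] T [-0.8892 -0.1844 -0.1617] 0.01580714872103424 59.234549493994564
togo/row [-0.    0.02 -0.03] [-0.03  0.03  0.07] total mm [-0.2  0.8 -1.2]
F in frame [-3.652  -1.5255  8.3604] tcp frame [0.0117 0.0359 0.1108]
[[0.1, 0.14, 0.08], [0.13, 0.12, 0.07], [0.16, 0.09, 0.06], [0.17, 0.06, 0.04], [0.19, 0.03, 0.02], [0.19, -0.0, 0.01], [0.19, -0.03, -0.01], [0.18, -0.07, -0.03]]
[[0.16, -0.09, -0.05], [0.13, -0.12, -0.07], [0.1, -0.14, -0.08], [0.07, -0.15, -0.09], [0.03, -0.16, -0.1], [-0.0, -0.16, -0.1], [-0.04, -0.15, -0.1], [-0.08, -0.14, -0.1]]
```

Emit:
{"op": "drive_tool", "data": {"deltas": [[[0.1,0.14,0.08,0,0,0,1],[0.13,0.12,0.07,0,0,0,1],[0.16,0.09,0.06,0,0,0,1],[0.17,0.06,0.04,0,0,0,1],[0.19,0.03,0.02,0,0,0,1],[0.19,0,0.01,0,0,0,1],[0.19,-0.03,-0.01,0,0,0,1],[0.18,-0.07,-0.03,0,0,0,1]]]}}

```text
t: 6.8
ee_pos: [0.6497, 0.0285, 0.1813]
orientation: [0.087, 0.961, 0.26, 0.024]
wrist_force: [-5.0, -7.9, 7.3]
opening: 0.0158
finger_force: 59.5
```

Emit:
{"op": "drive_tool", "data": {"deltas": [[[0.16,-0.09,-0.05,0,0,0,1],[0.13,-0.12,-0.07,0,0,0,1],[0.1,-0.14,-0.08,0,0,0,1],[0.07,-0.15,-0.09,0,0,0,1],[0.03,-0.16,-0.1,0,0,0,1],[0,-0.16,-0.1,0,0,0,1],[-0.04,-0.15,-0.1,0,0,0,1],[-0.08,-0.14,-0.1,0,0,0,1]]]}}

```text
t: 7.6
ee_pos: [0.6659, -0.0155, 0.1548]
orientation: [0.088, 0.961, 0.261, 0.027]
wrist_force: [2.0, -3.6, 7.5]
opening: 0.0154
finger_force: 59.3
```

Run:
```python
from h import *
st();togo(hand(F,1.2,-.003));togo(hand(F,0,-.003));print("F in frame",M.T@r.get_obs()["wrist_force"], "tcp frame",M.T@(r.get_obs()["ee_pos"]-O))
rows(1.2,0,6)
```

```text
7.6 [ 0.6659 -0.0155  0.1548] q [-0.3071  0.2399  1.7343  0.5521  1.2815 -1.8882] F [ 2.0455 -3.5968  7.53  ] T [-0.2274 -0.2574 -0.1436] 0.015433249393999664 59.25137981248554
togo/row [-0.02  0.01 -0.06] [-0.04  0.05  0.07] total mm [-1.   0.4 -2.2]
togo/row [-0.98 -0.32 -0.41] [-0.04  0.05  0.07] total mm [-39.3 -13.  -16.3]
F in frame [ 1.0032 -2.6363  8.1157] tcp frame [-0.0129 -0.0365  0.1054]
[[-0.11, -0.12, -0.09], [-0.14, -0.1, -0.08], [-0.16, -0.07, -0.07], [-0.18, -0.04, -0.05], [-0.19, -0.01, -0.04], [-0.19, 0.02, -0.02]]
```

Emit:
{"op": "drive_tool", "data": {"deltas": [[[-0.11,-0.12,-0.09,0,0,0,1],[-0.14,-0.1,-0.08,0,0,0,1],[-0.16,-0.07,-0.07,0,0,0,1],[-0.18,-0.04,-0.05,0,0,0,1],[-0.19,-0.01,-0.04,0,0,0,1],[-0.19,0.02,-0.02,0,0,0,1],[0,0,0,0,0,0,1],[0,0,0,0,0,0,1]]]}}

```text
t: 8.4
ee_pos: [0.6254, -0.0297, 0.1395]
orientation: [0.088, 0.962, 0.259, 0.025]
wrist_force: [-3.6, -10.5, 8.3]
opening: 0.0155
finger_force: 59.6
```

Run:
```python
from h import *
st();togo(hand(F,0,-.003));print("F in frame",M.T@r.get_obs()["wrist_force"], "tcp frame",M.T@(r.get_obs()["ee_pos"]-O))
P=np.array([[.6152,-.0326,.1502],[.5978,.0153,.1718],[.6497,.0285,.1813],[.6659,-.0155,.1548],[.6665,-.0183,.1674],r.get_obs()["ee_pos"]])
q=(P-O)@M;s=np.linalg.lstsq(np.c_[2*q[:,:2],np.ones(6)],(q[:,:2]**2).sum(1),rcond=None)[0];print(q,s,np.sqrt(s[2]+s[0]**2+s[1]**2))
c=s[:2];d=q[-1,:2]-c;print("theta est",np.arctan2(d[1],d[0])-np.pi)
b=r.camera("side")[150:270,250:350,::-1];a=r.camera("top")[120:205,150:270,::-1]
C=np.zeros((600,780,3),np.uint8);C[:600,:500]=0
B=cv2.resize(b,(400,480),interpolation=2);A=cv2.resize(a,(390,276),interpolation=2)
C[:480,:400]=B[:480];C[:276,390:780]=A;cv2.imwrite("pics/st2.png",C)
```

```text
8.4 [ 0.6254 -0.0297  0.1395] q [-0.3471  0.1845  1.8268  0.546   1.2705 -1.9385] F [ -3.5988 -10.544    8.2942] T [-1.1818  0.5044  0.148 ] 0.01554378817972566 59.593115776078776
togo/row [ 0.03  0.03 -0.03] [-0.02  0.02  0.06] total mm [ 1.2  1.2 -1. ]
F in frame [-5.3855  1.7223 12.6866] tcp frame [-0.0387  0.001   0.1026]
[[-0.0374  0.0105  0.1142]
 [ 0.0117  0.0359  0.1108]
 [ 0.0355 -0.0129  0.108 ]
 [-0.0129 -0.0365  0.1054]
 [-0.0089 -0.0376  0.1176]
 [-0.0387  0.001   0.1026]] [-0.0006 -0.0003  0.0015] 0.03821852842517878
theta est -0.031950931516951275
```

View pics/st2.png

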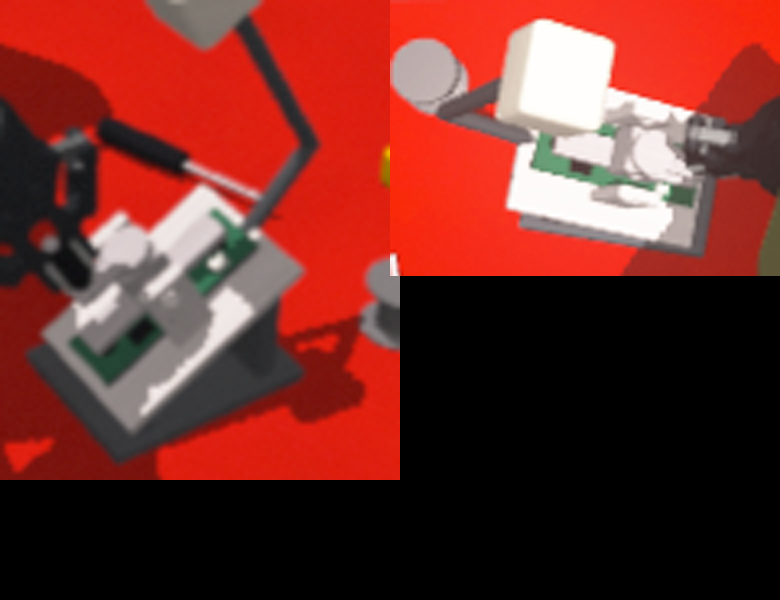

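The handle is now on the down-slope side and θ ≈ -0.03. I'll release, back off along the spindle, and measure the pin again.

Emit:
{"op": "drive_tool", "data": {"deltas": [[[0,0,0,0,0,0,-0.2],[0,0,0,0,0,0,-0.2],[0,0,0,0,0,0,-0.2],[0,0,0,0,0,0,-0.2],[-0.02,-0.12,0.22,0,0,0,-0.2],[-0.04,-0.25,0.43,0,0,0,-0.2],[-0.05,-0.35,0.6,0,0,0,-0.2],[-0.05,-0.35,0.6,0,0,0,-0.2]]]}}

```text
t: 9.3
ee_pos: [0.6193, -0.0705, 0.2142]
orientation: [0.087, 0.961, 0.261, 0.024]
wrist_force: [-0.2, -0.1, -0.3]
opening: 0.0514
finger_force: 0.0
```

```bash
cat >> h.py <<'E'
F=frame(.6409,.0530,-.1737); M,O=F
E
python3 - <<'E'
from h import *
st()
for n,(y0,y1,x0,x1) in(("top",(180,245,310,340)),("side",(240,290,155,215))):
    im=cv2.imread(f"pics/{n}0raw.png").astype(int)
    m=(np.minimum(im[:,:,0],im[:,:,1])>60);mm=np.zeros_like(m);mm[y0:y1,x0:x1]=m[y0:y1,x0:x1]
    ys,xs=np.nonzero(mm);P=np.array([plane(n,(u,v),.02)[:2] for u,v in zip(xs,ys)])
    d=np.array([.988,.154]);t=(P-P.mean(0))@d;t-=t.min()
    b=np.c_[xs,ys][(t<.06)].mean(0);s=np.c_[xs,ys][(t>.075)].mean(0)
    B=plane(n,b,.022 if n=="top" else .017)[:2];S=plane(n,s,.015)[:2];v=S-B
    print(n,"block",B,"shaft",S,np.degrees(np.arctan2(v[1],v[0])),np.linalg.norm(v),t.max())
im=r.camera("side");cv2.imwrite("pics/st3.png",cv2.resize(im[150:270,220:350,::-1],(780,720),interpolation=2)[:600])
E
```

```text
9.3 [ 0.6193 -0.0705  0.2142] q [-0.4129  0.1241  1.7609  0.5223  1.413  -1.9275] F [-0.2126 -0.0877 -0.2629] T [-0.2643  0.0489  0.05  ] 0.05137904661257254 0.0
top block [ 0.4705 -0.2483] shaft [ 0.5534 -0.2368] 7.908750970187042 0.08365195322407916 0.1530444224605593
side block [ 0.4656 -0.2498] shaft [ 0.5478 -0.2388] 7.649287587364862 0.08290131941733775 0.16563070319360468
```

View pics/st3.png

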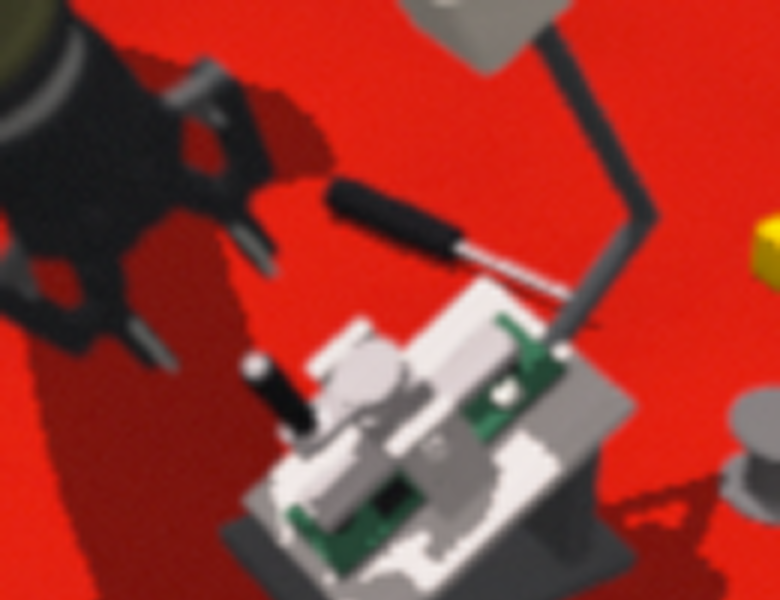

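Released; the handle tip is at ~(256,368) in the crop, on the low side, and the ears and screwdriver are untouched. Next: a check of θ and the path to the pin.

```bash
cat >> h.py <<'E'
ah=np.radians(7.9);dp=np.array([np.cos(ah),np.sin(ah),0]);zz=np.array([0,0,1.])
QP=R.from_matrix(np.c_[-dp,np.cross(zz,dp),-zz])
PG=np.array([.4655,-.249,.014])
E
python3 - <<'E'
from h import *
t=np.array([256/6+219.6,368/6+149.6])
for th in np.arange(-.3,.31,.1):print(th.round(1),proj("side",hand(F,th,.0265))[0]-t,)
togo(PG+[0,0,.1],QP,8);togo(PG+[0,0,.1],QP,16)
E
```

```text
-0.3 [-1.0646 -2.0642]
-0.2 [-0.6358 -1.154 ]
-0.1 [-0.0892 -0.318 ]
0.0 [0.5704 0.4346]
0.1 [1.3369 1.0949]
0.2 [2.2033 1.6553]
0.3 [3.1611 2.1088]
togo/row [-0.49 -0.55 -0.33] [-0.47  0.02  0.28] total mm [-156.  -175.9 -105.6]
togo/row [-0.24 -0.27 -0.17] [-0.24  0.01  0.14] total mm [-156.  -175.9 -105.6]
```

Emit:
{"op": "drive_tool", "data": {"deltas": [[[-0.49,-0.55,-0.1,-0.47,0.02,0.28,-1],[-0.49,-0.55,-0.2,-0.47,0.02,0.28,-1],[-0.49,-0.55,-0.3,-0.47,0.02,0.28,-1],[-0.49,-0.55,-0.4,-0.47,0.02,0.28,-0.7],[-0.49,-0.55,-0.4,-0.47,0.02,0.28,-0.6],[-0.49,-0.55,-0.4,-0.47,0.02,0.28,-0.4],[-0.49,-0.55,-0.4,-0.47,0.02,0.28,-0.4],[-0.49,-0.55,-0.4,-0.47,0.02,0.28,-0.4]]]}}

```text
t: 10.15
ee_pos: [0.4623, -0.2471, 0.1091]
orientation: [-0.069, 0.998, 0.002, -0.004]
wrist_force: [-0.3, -0.4, -0.7]
opening: 0.0601
finger_force: 0.0
```

Run:
```python
from h import *
im=r.camera("top")[170:260,270:370,::-1];im2=r.camera("side")[200:310,130:250,::-1]
C=np.zeros((400,780,3),np.uint8);C[:360,:400]=cv2.resize(im,(400,360),interpolation=2);C[:348,400:]=cv2.resize(im2,(380,348),interpolation=2)
cv2.imwrite("pics/st4.png",C)
st();togo(PG,QP,1);togo(PG,QP,6)
```

```text
10.25 [ 0.4598 -0.2457  0.1066] q [-0.593  -0.0243  2.0442 -0.0015  1.1379 -2.2979] F [-0.29    0.7461  0.1322] T [ 0.0145 -0.0274 -0.0153] 0.05978579475498643 0.0
togo/row [ 0.14 -0.08 -2.32] [-0.06 -0.1   0.02] total mm [  5.7  -3.3 -92.6]
togo/row [ 0.02 -0.01 -0.39] [-0.01 -0.02  0.  ] total mm [  5.7  -3.3 -92.6]
```

View pics/st4.png

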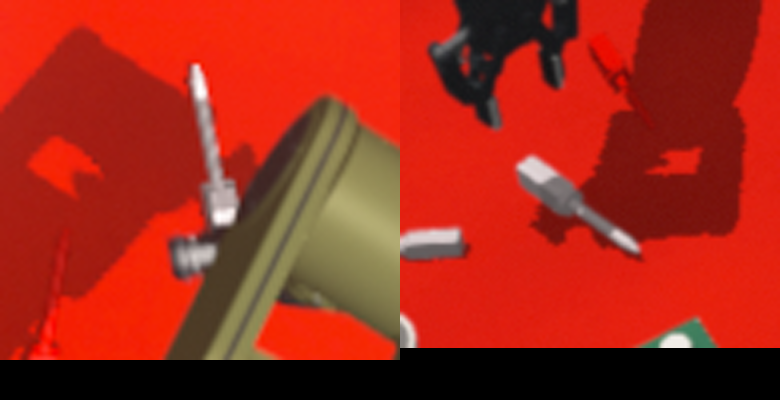

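Pin in the open at ~(215,195) in the top crop; the gripper is above its block. Descending to grip it.

Emit:
{"op": "drive_tool", "data": {"deltas": [[[0.05,-0.03,-0.45,-0.03,-0.05,0,-0.4],[0.05,-0.03,-0.45,-0.03,-0.05,0,-0.4],[0.04,-0.02,-0.45,0,0,0,-0.4],[0,0,-0.45,0,0,0,-0.4],[0,0,-0.35,0,0,0,-0.4],[0,0,-0.15,0,0,0,-0.4],[0,0,0,0,0,0,-0.4],[0,0,0,0,0,0,-0.4]]]}}

```text
t: 11.05
ee_pos: [0.469, -0.2496, 0.0179]
orientation: [-0.068, 0.998, -0.002, 0.003]
wrist_force: [-0.5, -0.4, 0.1]
opening: 0.0599
finger_force: 0.0
```

Run:
```python
from h import *
st();togo(PG,QP,1)
```

```text
11.05 [ 0.469  -0.2496  0.0179] q [-0.5904  0.1157  2.074   0.0006  0.9459 -2.2975] F [-0.5    -0.3724  0.1342] T [-0.0435  0.0148  0.0297] 0.05985013331739375 0.0
togo/row [-0.09  0.02 -0.1 ] [0.02 0.04 0.01] total mm [-3.5  0.6 -3.9]
```

Emit:
{"op": "drive_tool", "data": {"deltas": [[[-0.08,0.02,-0.08,0,0,0,-0.4],[0,0,0,0,0,0,0.2],[0,0,0,0,0,0,1],[0,0,0,0,0,0,1],[0,0,0,0,0,0,1],[0,0,0,0,0,0,1],[0,0,0,0,0,0,1],[0,0,0,0,0,0,1]]]}}

```text
t: 11.85
ee_pos: [0.4656, -0.2489, 0.0145]
orientation: [-0.068, 0.998, -0.002, 0.002]
wrist_force: [-0.5, -0.4, 6.0]
opening: 0.0189
finger_force: 59.8
```

```bash
cat >> h.py <<'E'
QI=R.from_matrix(np.c_[M[:,1],M[:,0],-M[:,2]])
E
python3 - <<'E'
from h import *
st();o=r.get_obs();Rt=R.from_quat(o["orientation"]).as_matrix();print(Rt)
E
```

```text
11.85 [ 0.4656 -0.2489  0.0145] q [-0.5928  0.1146  2.0823  0.0003  0.9389 -2.2997] F [-0.5121 -0.3666  6.0463] T [0.0012 0.1041 0.0017] 0.01888109903867294 59.80818450450897
[[-0.9908 -0.1355  0.0049]
 [-0.1355  0.9908 -0.003 ]
 [-0.0044 -0.0037 -1.    ]]
```

```bash
cat >> h.py <<'E'
def ins(y,s=.0015,dx=0,dz=0): # TCP for pin_grip... TCP (not grip) at frame y
    return O+M@np.array([dx,y,.05+dz+s])
E
python3 - <<'E'
from h import *
p=ins(.191);print(p);togo(p+[0,0,.0],QI,1);togo(p,QI,12)
E
```

```text
[0.4483 0.0606 0.1146]
togo/row [-0.43  7.74  2.5 ] [ 3.79 -0.04 -2.16] total mm [-17.2 309.6 100.1]
togo/row [-0.04  0.64  0.21] [ 0.32 -0.   -0.18] total mm [-17.2 309.6 100.1]
```

Emit:
{"op": "drive_tool", "data": {"deltas": [[[0,0,0.5,0,0,0,1],[0,0,0.8,0,0,0,1],[-0.2,0.3,0.8,0,0,0,1],[-0.2,0.6,0.5,0.35,0,-0.2,1],[-0.2,0.6,0.2,0.35,0,-0.2,1],[-0.2,0.6,0,0.35,0,-0.2,1],[-0.2,0.6,0,0.35,0,-0.2,1],[-0.2,0.6,0,0.35,0,-0.2,1]]]}}

```text
t: 12.65
ee_pos: [0.4161, -0.1152, 0.1249]
orientation: [0.003, 0.993, 0.121, 0.009]
wrist_force: [-0.5, 0.9, -1.4]
opening: 0.0188
finger_force: 59.0
```

Run:
```python
from h import *
st();togo(ins(.2),QI,1);togo(ins(.2),QI,8)
```

```text
12.65 [ 0.4161 -0.1152  0.1249] q [-0.5305 -0.2244  2.2041  0.2293  1.2771 -2.1745] F [-0.5274  0.8662 -1.4249] T [-0.1972  0.0682 -0.022 ] 0.01877773157303261 59.04528200626373
togo/row [ 0.58  4.44 -0.26] [ 2.01 -0.05 -1.16] total mm [ 23.3 177.4 -10.3]
togo/row [ 0.07  0.55 -0.03] [ 0.25 -0.01 -0.14] total mm [ 23.3 177.4 -10.3]
```

Emit:
{"op": "drive_tool", "data": {"deltas": [[[0,0.6,0,0.25,0,-0.15,1],[0,0.6,0,0.25,0,-0.15,1],[0,0.6,0,0.25,0,-0.15,1],[0,0.6,0,0.25,0,-0.15,1],[0.1,0.6,0,0.25,0,-0.15,1],[0.2,0.6,0,0.25,0,-0.15,1],[0.2,0.4,0,0.15,0,-0.1,1],[0,0,0,0,0,0,1]]]}}

```text
t: 13.45
ee_pos: [0.4362, 0.0447, 0.1245]
orientation: [0.072, 0.97, 0.232, 0.017]
wrist_force: [-0.1, -0.3, -1.6]
opening: 0.0187
finger_force: 59.0
```

Run:
```python
from h import *
b=r.camera("side")[130:270,190:340,::-1];a=r.camera("top")[120:260,170:290,::-1]
C=np.zeros((450,790,3),np.uint8);C[:420,:450]=cv2.resize(b,(450,420),interpolation=2);C[:397,450:]=cv2.resize(a,(340,397),interpolation=2)
cv2.imwrite("pics/st5.png",C)
st();togo(ins(.191),QI,1)
```

```text
13.55 [0.4364 0.0435 0.125 ] q [-0.3033 -0.2558  2.2676  0.4909  1.2476 -1.9119] F [ 0.8864  0.1041 -1.4613] T [-0.3646  0.0651 -0.0392] 0.018731823494749812 59.02736306190491
togo/row [ 0.3   0.43 -0.26] [ 0.38 -0.06 -0.18] total mm [ 12.   17.2 -10.4]
```

View pics/st5.png

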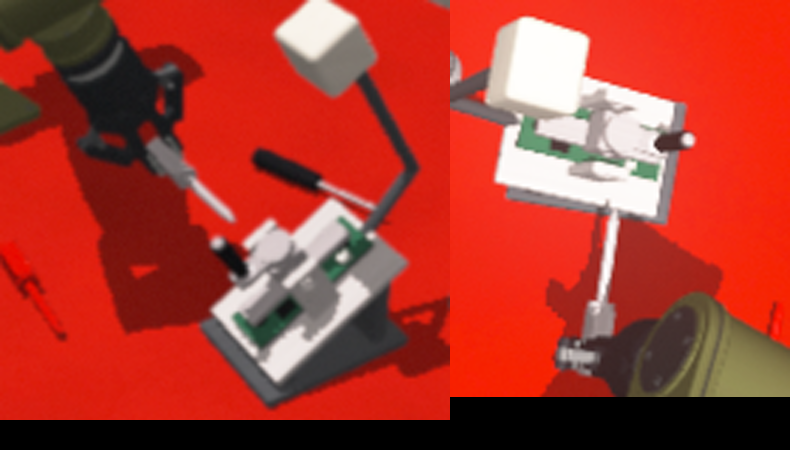

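Pin held and pointing at the near ear (side crop nose ~(232,220), top crop nose ~(612,210)). Aligning it now.

Emit:
{"op": "drive_tool", "data": {"deltas": [[[0.1,0.15,-0.1,0.19,-0.03,-0.09,1],[0.1,0.14,-0.1,0.19,-0.03,-0.09,1],[0.1,0.14,-0.06,0,0,0,1],[0,0,0,0,0,0,1],[0,0,0,0,0,0,1],[0,0,0,0,0,0,1],[0,0,0,0,0,0,1],[0,0,0,0,0,0,1]]]}}

```text
t: 14.35
ee_pos: [0.4492, 0.0605, 0.1157]
orientation: [0.084, 0.962, 0.258, 0.023]
wrist_force: [-0.7, 0.6, -1.6]
opening: 0.019
finger_force: 59.1
```

Run:
```python
from h import *
a=r.camera("top");b=r.camera("side")
o=r.get_obs();st();togo(ins(.191),QI,1);print("tcp frame",M.T@(o["ee_pos"]-O))
Rt=R.from_quat(o["orientation"]).as_matrix()
ax=o["ee_pos"]+.0015*Rt[:,2]
# expected shaft ends and measured centre rows near expected points at 50..115mm ahead of grip(TCP+5)
import sys
for n,im in(("top",a),("side",b)):
    im=im.astype(int);m=(np.minimum(im[:,:,1],im[:,:,2])>60)
    for L in(60,80,100):
        q=ax-Rt[:,0]*(.005+L/1000);u=proj(n,q)[0];u2=proj(n,q-Rt[:,0]*.01)[0]
        t=(u2-u)/np.linalg.norm(u2-u);nn=np.array([-t[1],t[0]])
        s=np.arange(-7,7.01,.25);g=cv2.remap(im[:,:,1].astype(np.float32),*[(u[i]+nn[i]*s).astype(np.float32)[None] for i in(0,1)],cv2.INTER_LINEAR)[0]
        w=np.clip(g-g.min()-40,0,None);print(n,L,u,"perp offset px",(w*s).sum()/w.sum(),g[::6].round())
    print(n,"expected nose",proj(n,ax-Rt[:,0]*.127)[0],"frame-x/z per mm px",proj(n,ax+M[:,0]*.01)[0]-proj(n,ax)[0],proj(n,ax+M[:,2]*.01)[0]-proj(n,ax)[0])
cv2.imwrite("pics/t5.png",a[:,:,::-1]);cv2.imwrite("pics/s5.png",b[:,:,::-1])
```

```text
14.45 [0.4492 0.0605 0.1157] q [-0.2867 -0.2143  2.2648  0.5599  1.2117 -1.9163] F [-0.5932 -0.2136 -2.5342] T [-0.4281  0.1365 -0.0382] 0.01868760754153963 59.09038424491882
togo/row [-0.02  0.   -0.03] [0.   0.01 0.01] total mm [-0.9  0.1 -1.1]
tcp frame [0.0006 0.1901 0.0524]
top 60 [218.6658 213.2078] perp offset px 0.1617368697429106 [ 42.  40.  40.  63. 208. 243. 146.  40.  39.  39.]
top 80 [219.9396 205.6538] perp offset px 0.3489046595505688 [ 46.  44.  44.  73. 202. 242. 183.  43.  43.  42.]
top 100 [221.2072 198.1373] perp offset px 0.3482427645655175 [ 50.  48.  47.  66. 186. 246. 169.  53.  47.  45.]
top expected nose [222.5942 189.9122] frame-x/z per mm px [-3.5501 -0.4875] [1.5134 0.3558]
side 60 [261.7217 194.6217] perp offset px -0.28563272776431686 [ 32.  32.  32.  76. 183. 172.  74.  31.  31.  30.]
side 80 [265.1556 197.8587] perp offset px -0.21104341352558578 [ 31.  31.  31.  66. 178. 174.  80.  32.  31.  31.]
side 100 [268.6767 201.1779] perp offset px -0.1341858578320167 [ 31.  30.  31.  66. 169. 175.  84.  34.  31.  31.]
side expected nose [272.6548 204.9279] frame-x/z per mm px [ 2.2748 -2.1046] [-1.4264 -1.7536]
```

Emit:
{"op": "drive_tool", "data": {"deltas": [[[-0.02,0,-0.03,0,0.01,0.01,1],[0.2,-0.03,0,0,0,0,1],[0.2,-0.04,0,0,0,0,1],[0.2,-0.03,0,0,0,0,1],[0.2,-0.04,0,0,0,0,1],[0.1,-0.02,0,0,0,0,1],[0.1,-0.02,0,0,0,0,1],[0,0,0,0,0,0,1]]]}}

```text
t: 15.25
ee_pos: [0.4888, 0.0533, 0.1143]
orientation: [0.084, 0.962, 0.258, 0.022]
wrist_force: [-0.5, 0.1, -2.0]
opening: 0.0187
finger_force: 59.1
```

```bash
cat >> h.py <<'E'
def fr(y):
    o=r.get_obs();st();print("tcp frame mm",M.T@(o["ee_pos"]-O)*1e3,"Ff",M.T@o["wrist_force"],"Tf",M.T@o["ft_torque"]);togo(ins(y),QI)
E
python3 -c "
from h import *
fr(.08)"
```

```text
15.25 [0.4888 0.0533 0.1143] q [-0.2775 -0.1097  2.1773  0.5641  1.1949 -1.9187] F [-0.4764  0.0854 -2.0091] T [-0.3839  0.0444  0.0063] 0.018713246102631365 59.090890288352966
tcp frame mm [ -0.3472 149.8518  51.3907] Ff [-1.003   0.484  -1.7408] Tf [-0.0165  0.3858  0.0168]
togo/row [ 1.72 -0.3   0.01] [-0. -0.  0.] total mm [ 68.8 -11.8   0.3]
```

Emit:
{"op": "drive_tool", "data": {"deltas": [[[0.15,-0.03,0.01,0,0,0,1],[0.15,-0.02,0,0,0,0,1],[0.15,-0.03,0,0,0,0,1],[0.15,-0.02,0,0,0,0,1],[0.15,-0.03,0,0,0,0,1],[0.15,-0.03,0,0,0,0,1],[0.1,-0.02,0,0,0,0,1],[0,0,0,0,0,0,1]]]}}

```text
t: 16.05
ee_pos: [0.5289, 0.0461, 0.1148]
orientation: [0.084, 0.962, 0.258, 0.023]
wrist_force: [-0.3, -1.5, -1.5]
opening: 0.0185
finger_force: 59.1
```

```bash
python3 -c "
from h import *
fr(.08)"
```

```text
16.05 [0.5289 0.0461 0.1148] q [-0.2696 -0.0159  2.0877  0.5666  1.1873 -1.9149] F [-0.3249 -1.5042 -1.4992] T [-0.3484  0.0735 -0.0381] 0.01848967314911336 59.14084553718567
tcp frame mm [ -0.2794 109.0774  51.8901] Ff [-2.0813  0.06   -0.5295] Tf [-0.0085  0.3559 -0.0391]
togo/row [ 0.72 -0.11 -0.  ] [-0.  0.  0.] total mm [28.7 -4.6 -0.2]
```

Now through the hub, with no force. The last ~29 mm until the flange is up against the ear.

Emit:
{"op": "drive_tool", "data": {"deltas": [[[0.15,-0.02,0,0,0,0,1],[0.15,-0.03,0,0,0,0,1],[0.15,-0.02,0,0,0,0,1],[0.1,-0.02,0,0,0,0,1],[0.08,-0.01,0,0,0,0,1],[0.03,-0.01,0,0,0,0,1],[0,0,0,0,0,0,1],[0,0,0,0,0,0,1]]]}}

```text
t: 16.85
ee_pos: [0.553, 0.0425, 0.1142]
orientation: [0.083, 0.962, 0.258, 0.02]
wrist_force: [-6.3, -0.3, 1.5]
opening: 0.0187
finger_force: 59.6
```

```bash
python3 -c "
from h import *
fr(.08)"
```

```text
16.85 [0.553  0.0425 0.1142] q [-0.2642  0.0421  2.0306  0.5665  1.1897 -1.9104] F [-6.3354 -0.319   1.4586] T [-0.1116  0.7624  0.4586] 0.018721011232852174 59.56869184970856
tcp frame mm [-0.075  84.7464 51.0296] Ff [-0.491   6.185   1.9678] Tf [0.8629 0.2417 0.0313]
togo/row [ 0.12 -0.02  0.01] [-0.01 -0.03 -0.02] total mm [ 4.6 -1.   0.4]
```

Emit:
{"op": "drive_tool", "data": {"deltas": [[[0.05,-0.01,0,0,0,0,1],[0.03,0,0,0,0,0,1],[0,0,0,0,0,0,1],[0,0,0,0,0,0,1],[0,0,0,0,0,0,1],[0,0,0,0,0,0,1],[0,0,0,0,0,0,1],[0,0,0,0,0,0,1]]]}}

```text
t: 17.65
ee_pos: [0.5532, 0.0427, 0.1135]
orientation: [0.082, 0.962, 0.259, 0.016]
wrist_force: [-18.7, -0.4, 6.9]
opening: 0.0187
finger_force: 60.5
```

Run:
```python
from h import *
fr(.08)
b=r.camera("side")[150:260,220:330,::-1];a=r.camera("top")[130:220,180:270,::-1]
C=np.zeros((400,800,3),np.uint8);C[:,:400]=cv2.resize(b,(400,400),interpolation=2);C[:,400:]=cv2.resize(a,(400,400),interpolation=2)
cv2.imwrite("pics/st6.png",C)
```

```text
17.65 [0.5532 0.0427 0.1135] q [-0.2635  0.0479  2.0259  0.5645  1.1961 -1.9096] F [-18.7468  -0.3833   6.8975] T [0.1157 1.994  1.1601] 0.01868877557602909 60.50369381904602
tcp frame mm [-0.1529 84.6455 50.3194] Ff [ 0.3159 18.3985  7.7822] Tf [2.2982 0.2306 0.0127]
togo/row [ 0.11 -0.03  0.03] [-0.02 -0.08 -0.05] total mm [ 4.5 -1.3  1.1]
```

View pics/st6.png

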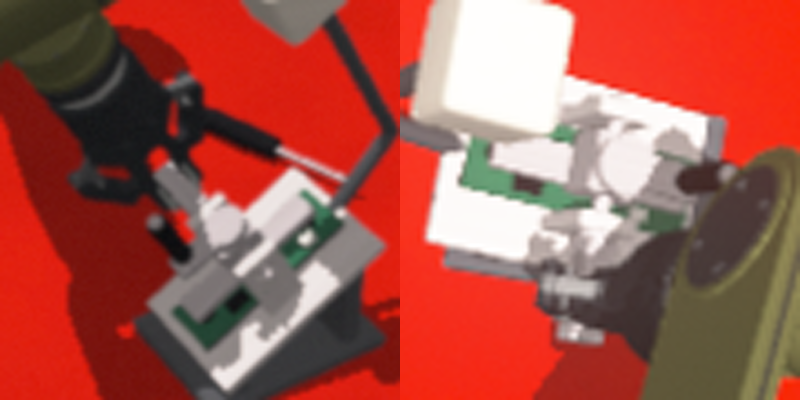

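Run:
```python
from h import *
for y in(-29,-39,-43,-47):print(y,proj("side",O+M@[0,y/1e3,.05])[0])
im=r.camera("side");g=im[216:234,284:306].max(2);print(g)
```

```text
-29 [290.6739 222.2024]
-39 [292.7633 224.1725]
-43 [293.6071 224.9682]
-47 [294.4556 225.7682]
[[129 104  99  99  98  96 102 127 189 226 229 209 162 114  87  76  71  93
  171 218 209 157]
 [102  99  98 101 100 102 133 179 224 236 229 183 117  85  74  70  70  74
   97 134 136 104]
 [103 100 100 108 117 138 190 227 236 231 202 147  99  79  70  68  71  81
   88  95  96  81]
 [ 99  97 104 125 159 201 228 235 231 205 153 119  99  85  73  71  83 106
  115 111  98  80]
 [ 98  99 118 161 212 232 235 228 200 154 120 113 112 100  91  91 106 117
  114  97  81  89]
 [ 98 115 164 218 234 236 228 190 143 119 114 112 114 111 110 115 119 115
   99  82  93 128]
 [112 161 217 235 233 224 189 142 126 117 111 112 113 113 108 115 112  98
   84  98 131 170]
 [156 216 234 233 215 173 136 123 127 137 130 118 114 114 112 110 100  87
   99 132 171 218]
 [185 227 232 215 166 124 113 115 133 175 166 125 114 115 114 111 102 106
  132 171 218 235]
 [150 196 203 164 123 112 114 116 133 182 170 124 115 115 114 114 114 126
  166 218 235 238]
 [124 131 130 120 114 113 119 124 125 138 129 114 113 114 115 114 115 128
  189 229 238 239]
 [119 106  97 103 111 115 116 118 115 116 114 113 113 115 116 114 115 119
  157 211 233 238]
 [105  85  78  86 102 112 113 115 114 113 112 114 114 114 114 116 115 115
  130 184 228 238]
 [ 83  62  52  66  89 106 113 114 112 111 113 113 114 114 114 115 115 118
  136 206 236 239]
 [ 58  36  26  43  68  92 108 113 109 109 113 114 114 114 116 116 118 127
  148 213 237 239]
 [ 34  22  18  23  46  72  95 109 114 114 115 112 113 114 115 118 126 139
  173 223 238 238]
 [ 21  18  19  24  40  60  79 100 113 115 116 114 115 115 117 126 136 149
  208 236 238 237]
 [ 21  21  24  42  58  62  70  97 113 115 115 116 115 117 126 134 141 153
  212 236 237 236]]
```

Run:
```python
from h import *
p=np.array([.4492,.0605,.1157]);Rt=QI.as_matrix();ax=p+.0015*Rt[:,2]
for n,f in(("top","t5"),("side","s5")):
    im=cv2.imread(f"pics/{f}.png")[:,:,1].astype(np.float32)
    # profile along axis; L = distance ahead of TCP, max across +-1.5px
    out=[]
    for L in range(20,146,3):
        u=proj(n,ax-Rt[:,0]*L/1000)[0];u2=proj(n,ax-Rt[:,0]*(L+10)/1000)[0];t=(u2-u)/np.linalg.norm(u2-u);nn=np.array([-t[1],t[0]])
        s=np.arange(-6,6.1,.5);g=cv2.remap(im,*[(u[i]+nn[i]*s).astype(np.float32)[None] for i in(0,1)],cv2.INTER_LINEAR)[0]
        out.append((L,int(g[9:16].max()),round(float((g>110).sum()*.5),1)))
    print(n,out)
```

```text
top [(20, 143, 9.5), (23, 142, 9.5), (26, 141, 10.0), (29, 185, 10.0), (32, 233, 10.0), (35, 232, 10.0), (38, 240, 8.5), (41, 247, 8.5), (44, 236, 7.0), (47, 246, 4.0), (50, 243, 4.5), (53, 240, 4.0), (56, 245, 4.0), (59, 247, 4.0), (62, 248, 4.0), (65, 243, 4.5), (68, 240, 4.5), (71, 244, 4.0), (74, 246, 4.0), (77, 248, 4.0), (80, 245, 4.5), (83, 241, 5.0), (86, 243, 4.5), (89, 246, 4.0), (92, 248, 4.0), (95, 247, 4.0), (98, 241, 5.0), (101, 242, 4.5), (104, 245, 4.5), (107, 247, 4.0), (110, 247, 4.5), (113, 241, 5.0), (116, 237, 9.0), (119, 231, 10.0), (122, 224, 12.5), (125, 236, 12.5), (128, 244, 12.5), (131, 247, 12.5), (134, 249, 12.5), (137, 249, 12.5), (140, 250, 12.5), (143, 242, 12.5)]
side [(20, 150, 5.5), (23, 159, 5.0), (26, 165, 5.0), (29, 173, 4.0), (32, 165, 4.5), (35, 143, 4.5), (38, 133, 5.0), (41, 159, 4.0), (44, 187, 4.5), (47, 198, 4.0), (50, 199, 4.0), (53, 200, 4.0), (56, 196, 4.0), (59, 197, 3.5), (62, 194, 3.5), (65, 197, 3.5), (68, 193, 3.0), (71, 196, 3.5), (74, 192, 3.5), (77, 195, 3.5), (80, 191, 3.5), (83, 193, 3.5), (86, 191, 3.5), (89, 193, 3.5), (92, 192, 3.5), (95, 192, 3.5), (98, 191, 3.5), (101, 192, 3.5), (104, 192, 3.5), (107, 192, 3.5), (110, 191, 3.5), (113, 187, 3.5), (116, 186, 3.5), (119, 180, 3.0), (122, 181, 2.5), (125, 167, 2.5), (128, 135, 1.5), (131, 88, 0.0), (134, 94, 0.0), (137, 152, 9.0), (140, 206, 12.5), (143, 224, 12.5)]
```

Flange offset measured from the picture (45.5 mm ahead of the TCP) matches the contact at y=84.6, so the pin is seated. Next: relax the push, open, back off along the spindle.

Emit:
{"op": "drive_tool", "data": {"deltas": [[[-0.07,0.01,0,0,0,0,1],[0,0,0.02,0,0,0,1],[0,0,0,0,0,0,0.5],[0,0,0,0,0,0,0],[0,0,0,0,0,0,-0.3],[0,0,0,0,0,0,-0.3],[0,0,0,0,0,0,-0.3],[0,0,0,0,0,0,-0.3]]]}}

```text
t: 18.6
ee_pos: [0.5554, 0.0418, 0.1157]
orientation: [0.084, 0.962, 0.258, 0.023]
wrist_force: [0.3, -0.8, 1.2]
opening: 0.0553
finger_force: 0.0
```

Emit:
{"op": "drive_tool", "data": {"deltas": [[[-0.02,-0.1,0.17,0,0,0,-0.3],[-0.03,-0.15,0.26,0,0,0,-0.3],[-0.03,-0.2,0.35,0,0,0,-0.3],[-0.05,-0.25,0.43,0,0,0,-0.3],[-0.2,-0.25,0.43,0,0,0,-0.3],[-0.4,-0.25,0.43,0,0,0,-0.3],[-0.4,-0.25,0.43,0,0,0,-0.3],[0,0,0,0,0,0,-0.3]]]}}

```text
t: 19.4
ee_pos: [0.5107, -0.0181, 0.2197]
orientation: [0.084, 0.962, 0.257, 0.026]
wrist_force: [0.0, 0.0, 0.1]
opening: 0.0558
finger_force: 0.0
```

Run:
```python
from h import *
fr(.08)
b=r.camera("side")[150:260,220:330,::-1];a=r.camera("top")[130:220,180:270,::-1]
C=np.zeros((400,800,3),np.uint8);C[:,:400]=cv2.resize(b,(400,400),interpolation=2);C[:,400:]=cv2.resize(a,(400,400),interpolation=2)
cv2.imwrite("pics/st7.png",C)
```

```text
19.4 [ 0.5107 -0.0181  0.2197] q [-0.4007 -0.1509  2.0214  0.516   1.4151 -1.9166] F [0.0098 0.0118 0.0519] T [-0.2348  0.0365 -0.0546] 0.05575142940046043 0.0
tcp frame mm [ -5.2699 115.9237 175.9133] Ff [ 0.0375 -0.0077  0.0383] Tf [-0.0313  0.2376 -0.045 ]
togo/row [ 1.17  1.49 -2.63] [0.02 0.05 0.02] total mm [  46.9   59.6 -105.1]
```

View pics/st7.png

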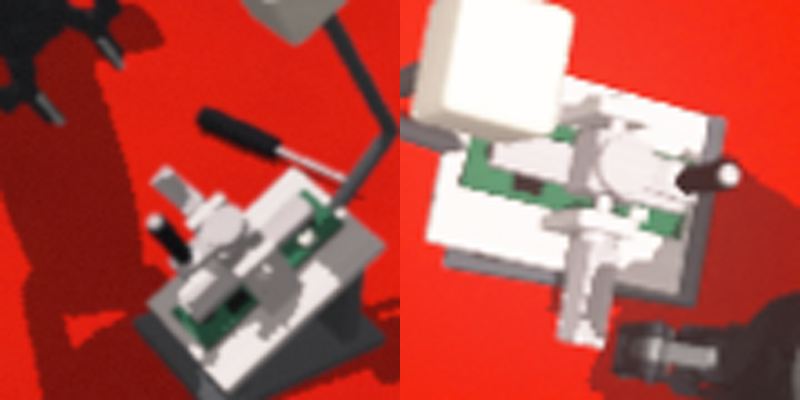

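Run:
```python
from h import *
for y in(105,109,113):print(y,proj("top",O+M@[0,y/1e3,.05])[0],proj("top",O+M@[0,y/1e3,.063])[0])
im=r.camera("top");print(im[196:214,214:226,1])
```

```text
105 [219.965 205.645] [221.9836 205.695 ]
109 [219.7131 207.151 ] [221.7295 207.22  ]
113 [219.4609 208.6585] [221.4752 208.7466]
[[ 46  47 135 192 177 178 178 173 154 143 141 143]
 [ 46  47 126 184 178 178 190 189 144 142 141 143]
 [ 45  54 122 173 177 179 201 203 143 142 142 145]
 [ 46  58 124 176 177 178 180 171 143 142 142 146]
 [ 47  91 150 176 178 175 165 152 143 143 144 146]
 [ 48  98 157 178 179 176 166 148 143 142 143 146]
 [ 48 137 193 178 180 180 202 216 184 140 145 148]
 [ 47 127 185 178 180 180 211 232 207 141 143 149]
 [ 58 124 175 178 180 205 232 233 223 181 145 142]
 [ 67 131 178 180 179 216 240 232 231 205 146 135]
 [ 53  87 126 144 156 218 243 233 233 229 213 164]
 [ 45  49  64  80  89 129 158 149 164 186 219 204]
 [ 45  47  47  46  45  45  48  54  70  92 126 125]
 [ 45  46  44  44  47  45  46  45  45  46  43  41]
 [ 45  43  44  44  45  44  44  45  44  42  40  41]
 [ 45  44  43  43  44  44  44  43  44  42  39  39]
 [ 45  44  44  44  43  44  43  42  41  40  39  37]
 [ 44  43  43  43  44  43  44  45  43  37  38  38]]
```

```bash
python3 -c "
from h import *
print(r.close_job())"
```

```text
the job is handed in; nothing more can be done
None
```

I wound the nut down to about 0 rad and pushed the lock pin through both ears and the hub until its flange met the ear. I then released it, backed the arm clear and handed the job in at about 20 s; the hand-in returned no verdict.

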